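Sort the parts of a stripped suspension fork

TASK

Clear up the fork parts lying on the bench: put the red knob and the blue knob in the yellow tray, side by side on its floor, and lay the steel bracket in the green tray. Thread the two spacers onto the post of the wooden stand, the black one first, down on the base, and the gold one on top of it. Keep every part the same side up as it lies now, let go of it, and leave the spray bottle and the lube bottle where they stand.

Things in the scene. Friction and masses are not known exactly. Their poses are not given: they have to be found in the camera images.
- black_spacer: Black ring, the taller spacer: 38 mm outside diameter, 29 mm bore, 20 mm high, lying flat on the bench with its bore upright. Its origin is the centre of its underside, z up. About 30 g.
- gold_spacer: Gold (brass-coloured) ring, the shorter spacer: 38 mm outside diameter, 29 mm bore, 12 mm high, lying flat with its bore upright. Its origin is the centre of its underside, z up. About 20 g.
- red_knob: Red round solid knob with a small steel disc on top: 34 mm diameter up to 15 mm height, then a neck of 29 mm diameter from 17 mm height to the top at 24 mm. It stands on its wide end. Its origin is the centre of its underside, z up. About 30 g.
- blue_knob: Blue round solid knob, the same shape and size as the red one (34 mm diameter up to 15 mm height, 29 mm neck, 24 mm high). It stands on its wide end. Its origin is the centre of its underside, z up. About 30 g.
- bracket: Dark steel bar with two small through holes, 66 mm long (along its x), 20 mm wide (along its y), 14 mm high, lying flat with the holes upright. Its origin is the centre of its underside, z up. About 50 g.
- yellow_tray: Yellow open tray, fixed to the bench: 110 mm (along its x) by 140 mm (along its y) outside, 25 mm high, walls and floor 3 mm thick. Its origin is the centre of its underside, on the bench, z up.
- green_tray: Green open tray, fixed to the bench, the same shape and size as the yellow one (110 mm along its x, 140 mm along its y, 25 mm high, walls and floor 3 mm). Its origin is the centre of its underside, on the bench, z up.
- spacer_stand: Wooden stand, fixed to the bench: a round base of 70 mm diameter, 8 mm thick, with an upright steel post of 12 mm diameter in its middle; the post's top, tapered over its last 6 mm, is 58 mm above the bench. Its origin is the centre of its underside, on the post's axis, z up.
- spray_bottle: Blue spray bottle with a green trigger head, loose, standing near the work: 76 mm diameter, about 218 mm high. Not to be disturbed. Its origin is the centre of its underside.
- lube_bottle: Small green bottle with a black cap and a paper label, loose, standing near the work: 48 mm diameter, 130 mm high. Not to be disturbed. Its origin is the centre of its underside.
Mind the look-alikes: they are no part of the job. Several things have the shape of the green_tray; the one meant has the colours described above. Several things have the shape of the bracket; the one meant has the colours described above.

How it is judged:
By the outcome, as a careful person would: the job done as asked, in the order asked, and still so for the second after the job is handed in, with the robot touching nothing.
It also fails if it takes over 120 s, if anything falls off the work surface, if the arm or the gripper's body presses on something with over 40 N, if the wrist force passes 120 N, or if a joint passes its speed limit or range.

ROBOT

A 7-joint arm with a two-finger parallel gripper is mounted at the origin on the work surface. World frame = base frame: x ahead of the robot, y to its left, z up, the work surface at z = 0. Lengths are in m, angles in rad, forces in N, time in s.
With the tool pointing down it reaches from about 0.425 to 0.95 m from the base axis. Payload 4.7 kg.
Tool frame: the origin (TCP) lies midway between the tips of the shut fingers; the grasp point (between the pads) lies 19 mm behind it; z points along the fingers, y is the line along which they close (so a half turn about z gives the same grasp; the last joint's range is limited). The gripper opens to 85 mm and grips with 20 to 120 N. Pads are 22 mm wide; open, the fingers measure 114 mm over their backs; the gripper's body (76 mm by 85 mm) begins 54 mm behind the grasp point. The pads swing forward as they close: fully open they stand 13 mm farther back than shut.
Start: joints at [-1.135, 0.469, -0.049, 1.532, 0.024, 1.141, -0.082], TCP at [0.303, 0.603, 0.231] pointing down, gripper open.
Joint ranges: [-2.59, 2.59], [-0.33, 1.99], [-1.39, 1.29], [0.1, 2.45], [-1.04, 4.18], [0.21, 1.99], [-2.66, 2.66]. Speed limits (rad/s): [2.57, 2.57, 3.14, 3.14, 3.14, 3.14, 3.14].

INTERFACE

Orientations are given as [roll, pitch, yaw] about the fixed x, y, z axes, in that order (R = Rz(yaw) Ry(pitch) Rx(roll)).
In Python, from station import arm, vision, ticket gives the robot as it stands.
- The arm moves only by the tool send_path, called after "Request:" by a JSON object that holds its "method" and its "body", one argument or row to a line. Schema: {"type":"object","properties":{"steps":{"type":"array","items":{"type":"array","prefixItems":[{"type":"array","items":{"type":"number"},"minItems":3,"maxItems":3},{"type":"number"}],"minItems":2,"maxItems":2},"minItems":1,"maxItems":12},"finger_gap":{"type":"number"},"only":{"type":"string"},"quiet":{"type":"boolean"},"lines":{"type":"string"}},"required":["steps"],"additionalProperties":false}. steps is a list of rows, 1 to 12 of them, each written [[dx, dy, dz], turn]: dx, dy, dz in fractions of the full range, 1 being 0.75 m, then a turn about the tool's z in parts of the range, where 1.0 means 90 degrees; each row is the pose to reach, as a shift and turn from the pose commanded when the call began, along the tool's axes at that moment; what a row does not reach only later rows make up. A row lasts 1/8 s, in which the tool goes at most 0.0625 m and 0.188 rad, less where a joint would pass 70% of its speed; a pose out of reach is approached as far as the arm can. finger_gap is the finger opening in m, set as the call begins (left out keeps the last). The fingers move at their own pace and stop on an object; the grip force is fixed at half the most. Time passes only in rows, so rows that do not move let the fingers close. The tool returns the time, the measured TCP pose, the force, the opening and the grip force at its end. only (a regular expression) keeps the lines of the reply that match it, lines (a string "A,B") keeps lines A to B, and quiet returns only ok. Shift and turn numbers lie between -1 and 1, and a call with a number outside is refused. Input that does not fit is refused with a message, and nothing moves.
- arm.get_obs(): the state, without advancing time (a new reading comes with each control period).
- vision.camera(name): name is "scene" or "top"; returns a dict with "pixels" (400x640x3 uint8, blue, green, red), "vfov" (degrees; the focal length in pixels is half the picture's height over the tangent of half this angle, whatever the lens; pixels are square), "cx", "cy" (the principal point, pixels), "rvec" (rotation vector, rad) and "tvec" (3), from world to camera coordinates, as OpenCV has them. Camera axes: x right, y down, z forward; pixel columns grow to the right and rows downward; lengths in m; the calibration is good to about 2 mm. A picture is of the moment at which its call begins. There is no depth.
- ticket.finish_job(): hands the job in; it is judged then, once.
The state is a dict: "time": time; "q": joint angles; "qd": joint speeds; "effort": joint torques, N m; "ee_pos": TCP position; "eef_rot": TCP orientation; "ft_force": force on the tool from outside, world axes, zero at the start; "moment": the same for the moment, N m; "gripper_width": finger opening in m; "gripper_force": force on a finger pad.
Only numpy, scipy, OpenCV 4.12 (cv2) and the standard library are available. Lean on these libraries where they do the work, as an engineer would, in place of code of your own. Each camera call takes 0.05 s, during which the arm holds its last target. There are 200 camera calls.

## Working session

There is one attempt and no reset: what is moved stays moved. The work goes in short steps, Python scripts to look and compute and a tool call to move; the robot and the scene stay as the last step left them, time stands still between calls to the robot, and variables do not carry over. Pictures are saved under pics/ and viewed, at most 14 in all, crops included, and the job is handed in when it is done.

```bash
ls; mkdir -p pics; python3 - <<'E'
from station import arm, vision
import cv2,numpy as np
o=arm.get_obs(); print(o['time'],o['ee_pos'],o['eef_rot'],o['gripper_width'])
for n in ("scene","top"):
    c=vision.camera(n); cv2.imwrite(f"pics/{n}0.png",c["pixels"]); np.save(f"pics/{n}0.npy",c,allow_pickle=True)
    print(n,c["vfov"],c["cx"],c["cy"],c["rvec"],c["tvec"], {k:v for k,v in c.items() if k not in("pixels","vfov","cx","cy","rvec","tvec")})
E
```

```text
pics
0.0 [0.30227196 0.60286409 0.23024473] [-3.13959938e+00  4.62090809e-05  2.67681269e+00] 0.08559480759327093
scene 53.996771314070116 320.1824220054995 199.46903443597282 [ 2.08174675  0.76209102 -0.41636906] [-0.36658356 -0.15057974  1.41836488] {}
top 50.48062097613205 321.668428165134 206.34566895690722 [ 2.14491139 -2.18406706  0.13584549] [4.20338996e-04 4.94586771e-01 1.23921383e+00] {}
```

View pics/scene0.png

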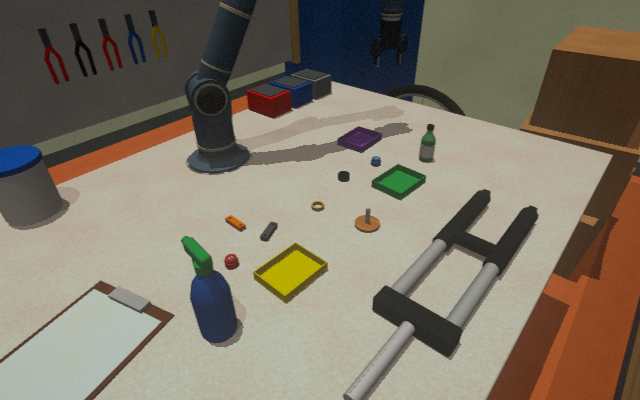

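View pics/top0.png

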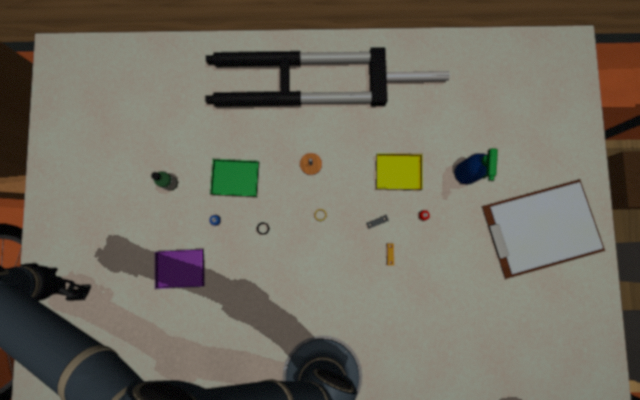

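Candidates, scene / top pixels:
- Bracket: grey (269,231)/(377,221), or the orange look-alike (235,223)/(390,254). I choose the grey one.
- Green tray: green (399,181)/(235,178), or the purple look-alike (360,139)/(180,268). I choose the green one.
- Knobs: red (231,261)/(424,215), blue (376,160)/(215,220).
- Spacers: black (344,176)/(263,228), gold (318,206)/(320,215).
- Stand: (367,222)/(311,163).
- Yellow tray: (290,271)/(399,172).

Next I check these in one close crop and measure.

```bash
cat > h.py <<'E'
import cv2,numpy as np
from scipy.optimize import least_squares
def cam(c):
    f=200/np.tan(np.radians(c["vfov"]/2)); K=np.array([[f,0,c["cx"]],[0,f,c["cy"]],[0,0,1.]])
    return K,np.array(c["rvec"],float),np.array(c["tvec"],float)
def proj(c,P):
    K,r,t=cam(c); return cv2.projectPoints(np.asarray(P,float).reshape(-1,1,3),r,t,K,None)[0].reshape(-1,2)
def tri(cs,px):
    Ps=[]
    for c in cs:
        K,r,t=cam(c); Ps.append(K@np.c_[cv2.Rodrigues(r)[0],t])
    X=cv2.triangulatePoints(Ps[0],Ps[1],np.array(px[0],float),np.array(px[1],float)).ravel(); return X[:3]/X[3]
def mask(img,kind):
    b,g,r=[img[...,i].astype(int) for i in range(3)]
    h,s,v=[x.astype(int) for x in cv2.split(cv2.cvtColor(img,cv2.COLOR_BGR2HSV))]
    return {"red":((h<8)|(h>172))&(s>120),"blue":(h>95)&(h<125)&(s>90),"dark":(v<100),
     "gold":(h>14)&(h<35)&(s>85),"yellow":(h>20)&(h<35)&(s>150),"green":(h>50)&(h<85)&(s>120),"wood":(h>3)&(h<20)&(s>90)}[kind].astype(np.uint8)
def blob(img,kind,uv,rad):
    m=mask(img,kind); w=np.zeros_like(m); cv2.circle(w,(int(uv[0]),int(uv[1])),rad,1,-1); m&=w
    n,l,st,ce=cv2.connectedComponentsWithStats(m,connectivity=8)
    k=1+np.argmax(st[1:,4]); mm=(l==k).astype(np.uint8)
    c=max(cv2.findContours(mm,cv2.RETR_EXTERNAL,cv2.CHAIN_APPROX_NONE)[0],key=len)
    f=np.zeros_like(m); cv2.fillPoly(f,[cv2.convexHull(c)],1); M=cv2.moments(f,True)
    return np.array([M["m10"],M["m01"]])/M["m00"],M["m00"],cv2.convexHull(c),f
def cyl(parts):
    a=np.linspace(0,2*np.pi,40); return np.vstack([np.c_[R*np.cos(a),R*np.sin(a),0*a+z] for R,z in parts])
def box(x,y,z): return np.array([[i*x/2,j*y/2,k*z] for i in(-1,1) for j in(-1,1) for k in(0,1)])
def rot(M,a): c,s=np.cos(a),np.sin(a); return M@np.array([[c,s,0],[-s,c,0],[0,0,1]])
def hullmom(c,P):
    h=cv2.convexHull(proj(c,P).astype(np.float32)); M=cv2.moments(h)
    return np.array([M["m10"]/M["m00"],M["m01"]/M["m00"],M["mu20"]/M["m00"],M["mu11"]/M["m00"],M["mu02"]/M["m00"]])
E
cat > m.py <<'E'
from h import *
S=np.load("pics/scene0.npy",allow_pickle=True).item();T=np.load("pics/top0.npy",allow_pickle=True).item()
kn=cyl([(.017,0),(.017,.015),(.0145,.017),(.0145,.024)])
O={"red_knob":("red",(231,261),(424,215),13,kn),"blue_knob":("blue",(376,160),(215,220),11,kn),
"black":("dark",(344,176),(263,228),11,cyl([(.019,0),(.019,.02)])),"gold":("gold",(318,206),(320,215),12,cyl([(.019,0),(.019,.012)])),
"bracket":("dark",(269,231),(377,221),17,box(.066,.02,.014)),"yellow":("yellow",(290,271),(399,172),45,box(.11,.14,.025)),
"green":("green",(399,181),(235,178),38,box(.11,.14,.025)),"base":("wood",(367,224),(311,163),17,cyl([(.035,0),(.035,.008)]))}
vis=[]
for n,(k,us,ut,rad,mod) in O.items():
    bs,bt=blob(S["pixels"],k,us,rad),blob(T["pixels"],k,ut,rad)
    X=tri((S,T),(bs[0],bt[0])); ang=n in("bracket","yellow","green")
    def mm(b): M=cv2.moments(b[3],True); return np.array([*b[0],M["mu20"]/M["m00"],M["mu11"]/M["m00"],M["mu02"]/M["m00"]])
    ms,mt=mm(bs),mm(bt)
    def res(p):
        P=(rot(mod,p[3]) if ang else mod)+[p[0],p[1],p[2]]; a=hullmom(S,P)-ms; b=hullmom(T,P)-mt
        if not ang: a[2:]=0;b[2:]=0
        a[2:]*=.1;b[2:]*=.1
        return np.r_[a,b]
    best=min((least_squares(res,[X[0],X[1],0,a0],x_scale=[.01,.01,.01,.1]) for a0 in ([0,.8,-.8,1.57] if ang else [0])),key=lambda r:r.cost)
    print(n,"tri",X.round(4),"fit",best.x.round(4),"res",best.fun[[0,1,5,6]].round(2),"areas",bs[1],bt[1])
    P=(rot(mod,best.x[3]) if ang else mod)+best.x[:3]
    for c,u,b in((S,us,bs),(T,ut,bt)):
        im=cv2.resize(c["pixels"],None,fx=6,fy=6,interpolation=cv2.INTER_CUBIC)
        h=cv2.convexHull(proj(c,P).astype(np.float32)); 
        cv2.polylines(im,[np.int32((h+.5)*6)],True,(255,0,255),1)
        im=np.pad(im,((200,200),(200,200),(0,0))); x,y=u[0]*6+200,u[1]*6+200; r=100 
        if rad>30: r=200
        vis.append(cv2.resize(im[y-r:y+r,x-r:x+r],(195,145*195//145))[:150+45])
V=np.vstack([np.hstack(vis[i:i+4]) for i in range(0,16,4)]); cv2.imwrite("pics/crop1.png",cv2.resize(V,(600,600)))
E
python3 m.py
```

```text
red_knob tri [ 0.4653 -0.3172  0.0129] fit [ 0.4657 -0.3173  0.0028  0.    ] res [-0.22  0.04 -0.3  -0.16] areas 156.0 87.0
blue_knob tri [0.4619 0.3146 0.0185] fit [0.462  0.3144 0.0077 0.    ] res [-0.69  0.14 -0.13 -0.43] areas 45.0 77.0
black tri [0.4345 0.1714 0.0107] fit [0.4345 0.1713 0.0006 0.    ] res [-0.26  0.1  -0.18 -0.16] areas 112.0 139.0
gold tri [ 0.473  -0.0026  0.0075] fit [ 0.4729 -0.0027  0.0017  0.    ] res [-0.39  0.03 -0.14 -0.19] areas 112.0 120.0
bracket tri [ 0.4491 -0.1757  0.0064] fit [ 0.4492 -0.1757  0.     -0.8   ] res [-0.21  0.14 -0.06 -0.14] areas 192.0 157.0
yellow tri [ 0.6008 -0.2473  0.01  ] fit [ 6.007e-01 -2.472e-01  6.000e-04 -2.000e-04] res [-0.69  0.39  0.34 -0.28] areas 2514.0 1613.0
green tri [0.5926 0.2585 0.0133] fit [0.5926 0.2585 0.     0.    ] res [-1.62  1.09 -0.99 -1.04] areas 634.0 1599.0
base tri [0.6319 0.0239 0.0049] fit [0.6317 0.0241 0.0015 0.    ] res [-0.37  0.06 -0.28 -0.21] areas 356.0 392.0
```

View pics/crop1.png

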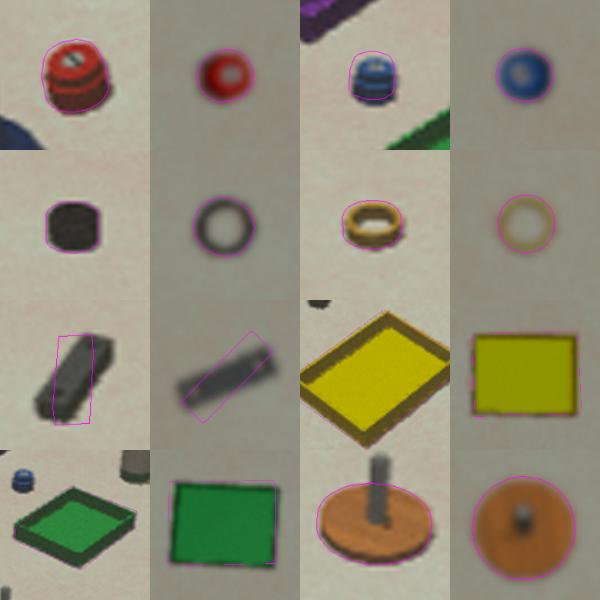

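The crops confirm the choices: dark steel bracket, green tray, red and blue knobs, both rings and the stand. The tray and ring outlines fit, but the bracket angle did not converge and the green tray is turned slightly. I fix those two and locate the bottles.

```bash
sed -i 's/x_scale=\[.01,.01,.01,.1\])/x_scale=[.01,.01,.01,.1],diff_step=1e-2)/; s/"green":(h>50)&(h<85)&(s>120)/"green":(h>50)\&(h<88)\&(s>80)/' m.py h.py; python3 m.py | grep -E "bracket|green|yellow"; python3 - <<'E'
from h import *
S=np.load("pics/scene0.npy",allow_pickle=True).item();T=np.load("pics/top0.npy",allow_pickle=True).item()
b=blob(T["pixels"],"dark",(377,221),17); s=blob(S["pixels"],"dark",(269,231),17)
for c,bb in((T,b),(S,s)):
    K,r,t=cam(c);R=cv2.Rodrigues(r)[0]
    def back(uv,z):
        d=R.T@np.linalg.inv(K)@[*uv,1]; C=-R.T@t; return C+d*(z-C[2])/d[2]
    P=np.array([back(p,.014) for p in bb[2].reshape(-1,2)])
    print("rect mm",cv2.minAreaRect(np.float32(P[:,:2]*1000)))
    for n,uv,z in((("lube",(427,158),0.),("spray",(218,335),0.)) if c is S else (("spray head",(490,165),.2),("spray neck",(475,170),.1),("lube cap",(158,179),.12),("orange far",(390,244),.01))): print(n,back(uv,z).round(3))
E
```

```text
bracket tri [ 0.4491 -0.1757  0.0064] fit [ 0.4492 -0.1753 -0.     -1.1727] res [-0.23  0.02 -0.2  -0.16] areas 192.0 157.0
yellow tri [ 0.6008 -0.2473  0.01  ] fit [ 0.6003 -0.2452 -0.0007 -0.0288] res [-0.19  0.18 -0.38 -0.03] areas 2514.0 1613.0
green tri [0.5907 0.2562 0.0125] fit [ 0.5906  0.2558  0.0015 -0.0374] res [-0.46  0.27 -0.34 -0.31] areas 1179.0 1688.0
rect mm ((448.1515808105469, -174.3771514892578), (20.113988876342773, 66.54741668701172), 20.663850784301758)
spray head [ 0.576 -0.45   0.2  ]
spray neck [ 0.583 -0.448  0.1  ]
lube cap [0.569 0.447 0.12 ]
orange far [ 0.379 -0.212  0.01 ]
rect mm ((455.5966796875, -179.22872924804688), (27.266767501831055, 78.2623291015625), 22.151840209960938)
lube [0.58  0.468 0.   ]
spray [ 0.606 -0.464  0.   ]
```

The manual's scale: shifts go in shares of 0.75 m and turns go in shares of 90 degrees. Converting my numbers, 1.106 rad / 1.5708 = 0.7041.

Request:
{"method": "send_path", "body": {
  "steps": [
    [[0, 0, 0], 0.1197],
    [[0, 0, 0], 0.2394],
    [[0, 0, 0], 0.3591],
    [[0, 0, 0], 0.4787],
    [[0, 0, 0], 0.5984],
    [[0, 0, 0], 0.7041],
    [[0, 0, 0], 0.7041]
  ],
  "finger_gap": 0.055
}}

```text
time: 0.98
ee_pos: [0.3022, 0.6032, 0.2308]
eef_rot: [-3.142, 0.001, 1.573]
ft_force: [-0.2, -0.9, -0.6]
gripper_width: 0.0545
gripper_force: 0.0
```

```bash
python3 -c "
from station import arm;print(arm.get_obs()['q'])"
```

```text
[-1.30097624  0.46975316  0.19097209  1.54435121 -0.09441408  1.13751073
 -1.0882124 ]
```

To row units: -0.289 m / 0.75 = -0.3853, 0.16 m / 0.75 = 0.2133.

Request:
{"method": "send_path", "body": {
  "steps": [
    [[-0.3853, 0.2133, 0], 0],
    [[-0.3853, 0.2133, 0], 0],
    [[-0.3853, 0.2133, 0], 0],
    [[-0.3853, 0.2133, 0], 0],
    [[-0.3853, 0.2133, 0], 0],
    [[-0.3853, 0.2133, 0], 0],
    [[-0.3853, 0.2133, 0.08], 0],
    [[-0.3853, 0.2133, 0.16], 0],
    [[-0.3853, 0.2133, 0.2133], 0],
    [[-0.3853, 0.2133, 0.2133], 0],
    [[-0.3853, 0.2133, 0.2133], 0]
  ]
}}

```text
time: 2.35
ee_pos: [0.4634, 0.3156, 0.0727]
eef_rot: [3.14, -0.002, 1.572]
ft_force: [0.6, -0.3, -0.2]
gripper_width: 0.0553
gripper_force: 0.0
```

```bash
python3 - <<'E'
from station import arm,vision
import cv2
o=arm.get_obs();print(o['q'])
c=vision.camera("top")["pixels"][150:270,120:300]; s=vision.camera("scene")["pixels"][100:220,290:470]
cv2.imwrite("pics/a.png",cv2.resize(cv2.hconcat([c,s]),(800,267),interpolation=cv2.INTER_CUBIC))
E
```

```text
[-0.86397687  0.48035417  0.2479597   1.96545624 -0.17472129  0.7133877
 -0.5091952 ]
```

View pics/a.png

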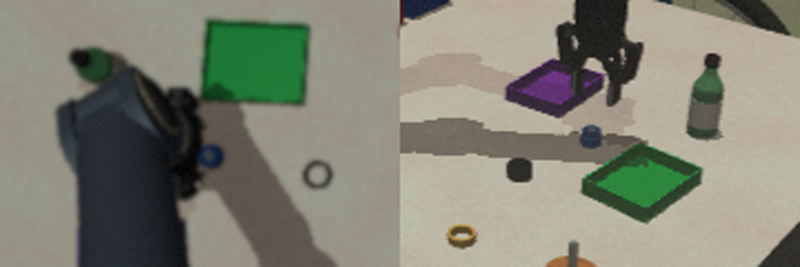

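Fingers (scene crop about 578–612, 90) hang over the blue knob (590,135), and the lube bottle and green tray are clear. Going down to grasp.

To row units: 0.07 m / 0.75 = 0.0933, -0.001 m / 0.75 = -0.0013.

Request:
{"method": "send_path", "body": {
  "steps": [
    [[-0.0013, -0.0013, 0.0533], 0],
    [[-0.0013, -0.0013, 0.08], 0],
    [[-0.0013, -0.0013, 0.0933], 0],
    [[-0.0013, -0.0013, 0.0933], 0],
    [[-0.0013, -0.0013, 0.0933], 0]
  ]
}}

```text
time: 3.08
ee_pos: [0.4624, 0.3141, 0.0025]
eef_rot: [3.14, -0.002, 1.571]
ft_force: [1.3, 0.9, -0.8]
gripper_width: 0.0552
gripper_force: 0.0
```

Request:
{"method": "send_path", "body": {
  "steps": [
    [[0, 0, 0], 0],
    [[0, 0, 0], 0],
    [[0, 0, 0], 0],
    [[0, 0, 0], 0],
    [[0, 0, 0], 0]
  ],
  "finger_gap": 0.02
}}

```text
time: 3.7
ee_pos: [0.4621, 0.3139, 0.0025]
eef_rot: [3.14, -0.001, 1.571]
ft_force: [-1.0, 0.0, 5.9]
gripper_width: 0.0316
gripper_force: 59.0
```

Request:
{"method": "send_path", "body": {
  "steps": [
    [[0, 0, -0.04], 0],
    [[0, 0, -0.1067], 0],
    [[0, 0, -0.1333], 0],
    [[0, 0, -0.1333], 0]
  ]
}}

```text
time: 4.2
ee_pos: [0.4625, 0.3142, 0.1032]
eef_rot: [3.138, -0.003, 1.571]
ft_force: [-1.2, 0.2, -0.5]
gripper_width: 0.0314
gripper_force: 59.8
```

To row units: -0.53 m / 0.75 = -0.7067, 0.138 m / 0.75 = 0.184.

Request:
{"method": "send_path", "body": {
  "steps": [
    [[-0.7067, 0.184, 0], 0],
    [[-0.7067, 0.184, 0], 0],
    [[-0.7067, 0.184, 0], 0],
    [[-0.7067, 0.184, 0], 0],
    [[-0.7067, 0.184, 0], 0],
    [[-0.7067, 0.184, 0], 0],
    [[-0.7067, 0.184, 0], 0],
    [[-0.7067, 0.184, 0], 0],
    [[-0.7067, 0.184, 0], 0],
    [[-0.7067, 0.184, 0], 0],
    [[-0.7067, 0.184, 0], 0],
    [[-0.7067, 0.184, 0], 0]
  ]
}}

```text
time: 5.7
ee_pos: [0.5993, -0.2143, 0.1004]
eef_rot: [-3.14, -0.002, 1.573]
ft_force: [1.1, -0.3, 0.2]
gripper_width: 0.0311
gripper_force: 59.8
```

```bash
python3 - <<'E'
from station import arm,vision
import cv2
o=arm.get_obs();print(o['q'])
s=vision.camera("scene")["pixels"][130:330,180:400]
cv2.imwrite("pics/b.png",cv2.resize(s,(660,600),interpolation=cv2.INTER_CUBIC))
E
```

```text
[ 0.03814399  0.55515389  0.3348479   1.76595945 -0.2317819   0.8610378
  0.48117548]
```

View pics/b.png

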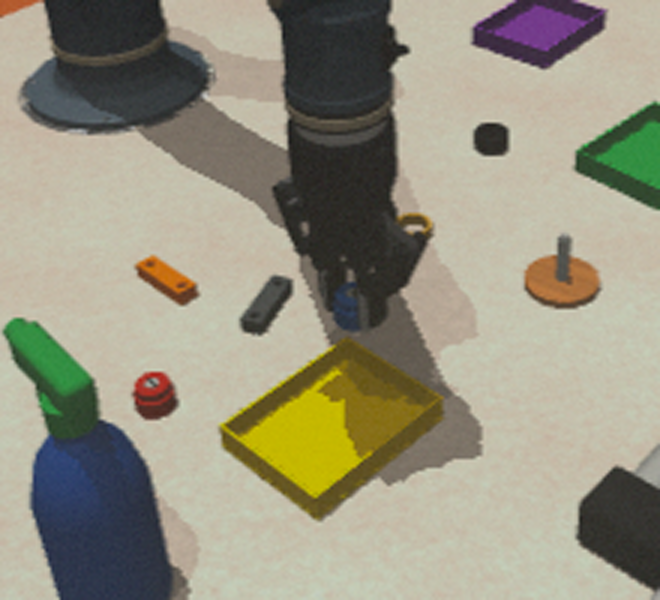

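The blue knob (350,305) hangs upright in the fingers, short of the tray floor. Lower and release.

To row units: 0.093 m / 0.75 = 0.124, 0.05 m / 0.75 = 0.0667.

Request:
{"method": "send_path", "body": {
  "steps": [
    [[0, 0, 0.0667], 0],
    [[0, 0, 0.1], 0],
    [[0, 0, 0.1133], 0],
    [[0, 0, 0.124], 0],
    [[0, 0, 0.124], 0],
    [[0, 0, 0.124], 0]
  ]
}}

```text
time: 6.5
ee_pos: [0.6002, -0.2168, 0.0093]
eef_rot: [3.14, 0.0, 1.571]
ft_force: [-0.1, -0.4, -0.3]
gripper_width: 0.0315
gripper_force: 59.8
```

Request:
{"method": "send_path", "body": {
  "steps": [
    [[0, 0, 0], 0],
    [[0, 0, 0], 0],
    [[0, 0, 0], 0]
  ],
  "finger_gap": 0.05
}}

```text
time: 6.88
ee_pos: [0.5997, -0.2166, 0.0085]
eef_rot: [3.141, -0.0, 1.571]
ft_force: [0.0, 0.1, 0.3]
gripper_width: 0.0498
gripper_force: 0.0
```

Request:
{"method": "send_path", "body": {
  "steps": [
    [[0, 0, -0.04], 0],
    [[0, 0, -0.1067], 0],
    [[-0.0667, -0.08, -0.1333], 0],
    [[-0.1373, -0.1787, -0.1333], 0],
    [[-0.1373, -0.1787, -0.1333], 0],
    [[-0.1373, -0.1787, -0.1333], 0],
    [[-0.1373, -0.1787, -0.1333], 0],
    [[-0.1373, -0.1787, -0.1333], 0]
  ]
}}

```text
time: 7.88
ee_pos: [0.4669, -0.3183, 0.1081]
eef_rot: [3.141, -0.001, 1.573]
ft_force: [-0.6, 0.4, -0.0]
gripper_width: 0.0497
gripper_force: 0.0
```

To row units: 0.104 m / 0.75 = 0.1387, 0.1 m / 0.75 = 0.1333.

Request:
{"method": "send_path", "body": {
  "steps": [
    [[0.0013, -0.0013, 0.0667], 0],
    [[0.0013, -0.0013, 0.1133], 0],
    [[0.0013, -0.0013, 0.1333], 0],
    [[0.0013, -0.0013, 0.1387], 0],
    [[0.0013, -0.0013, 0.1387], 0],
    [[0.0013, -0.0013, 0.1387], 0]
  ]
}}

```text
time: 8.62
ee_pos: [0.4654, -0.319, 0.0055]
eef_rot: [3.139, 0.001, 1.571]
ft_force: [0.9, -0.0, 0.6]
gripper_width: 0.05
gripper_force: 0.0
```

Request:
{"method": "send_path", "body": {
  "steps": [
    [[0, 0, 0], 0],
    [[0, 0, 0], 0],
    [[0, 0, 0], 0],
    [[0, 0, 0], 0],
    [[0, 0, 0], 0]
  ],
  "finger_gap": 0.02
}}

```text
time: 9.25
ee_pos: [0.4651, -0.3189, 0.0056]
eef_rot: [3.14, 0.0, 1.571]
ft_force: [-0.7, 1.2, 5.0]
gripper_width: 0.0307
gripper_force: 58.8
```

Request:
{"method": "send_path", "body": {
  "steps": [
    [[0, 0, -0.04], 0],
    [[0, 0, -0.1067], 0],
    [[0, 0, -0.1333], 0],
    [[0.0267, 0.08, -0.1333], 0],
    [[0.0547, 0.1787, -0.1333], 0],
    [[0.0547, 0.1787, -0.1333], 0],
    [[0.0547, 0.1787, -0.1333], 0],
    [[0.0547, 0.1787, -0.1333], 0]
  ]
}}

```text
time: 10.25
ee_pos: [0.5963, -0.2791, 0.1042]
eef_rot: [-3.14, 0.0, 1.568]
ft_force: [0.3, -0.1, -0.1]
gripper_width: 0.0308
gripper_force: 59.7
```

```bash
python3 - <<'E'
from station import arm,vision
import cv2
s=vision.camera("scene")["pixels"][160:340,180:380]; t=vision.camera("top")["pixels"][120:260,340:500]
cv2.imwrite("pics/c.png",cv2.hconcat([cv2.resize(s,(440,396),interpolation=cv2.INTER_CUBIC),cv2.resize(t,(360,396),interpolation=cv2.INTER_CUBIC)]))
E
```

```text
(no output)
```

View pics/c.png

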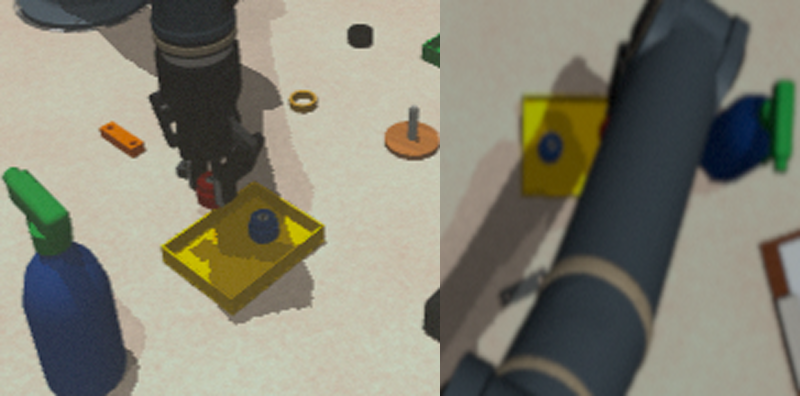

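Blue stands upright in the tray (264,226) and red is held upright (208,190). The spray bottle is untouched. Place red, then go above the bracket.

To row units: 0.093 m / 0.75 = 0.124, 0.05 m / 0.75 = 0.0667.

Request:
{"method": "send_path", "body": {
  "steps": [
    [[0.004, 0.0053, 0.0667], 0],
    [[0.004, 0.0053, 0.1], 0],
    [[0.004, 0.0053, 0.1133], 0],
    [[0.004, 0.0053, 0.124], 0],
    [[0.004, 0.0053, 0.124], 0],
    [[0.004, 0.0053, 0.124], 0]
  ]
}}

```text
time: 11.1
ee_pos: [0.6031, -0.275, 0.0123]
eef_rot: [3.14, 0.001, 1.571]
ft_force: [-0.5, 0.1, -0.4]
gripper_width: 0.031
gripper_force: 59.7
```

Request:
{"method": "send_path", "body": {
  "steps": [
    [[0, 0, 0], 0],
    [[0, 0, 0], 0],
    [[0, 0, 0], 0]
  ],
  "finger_gap": 0.05
}}

```text
time: 11.48
ee_pos: [0.6027, -0.2746, 0.0115]
eef_rot: [3.141, 0.0, 1.571]
ft_force: [0.4, 0.4, -0.8]
gripper_width: 0.05
gripper_force: 0.0
```

Request:
{"method": "send_path", "body": {
  "steps": [
    [[0, 0, -0.04], 0],
    [[0, 0, -0.1067], 0],
    [[0.0667, -0.08, -0.1333], -0.1197],
    [[0.1333, -0.2013, -0.1333], -0.2387],
    [[0.1333, -0.2013, -0.1333], -0.2387],
    [[0.1333, -0.2013, -0.1333], -0.2387],
    [[0.1333, -0.2013, -0.1333], -0.2387],
    [[0.1333, -0.2013, -0.1333], -0.2387],
    [[0.1333, -0.2013, -0.1333], -0.2387]
  ]
}}

```text
time: 12.6
ee_pos: [0.4525, -0.1752, 0.1112]
eef_rot: [3.142, 0.001, 1.945]
ft_force: [-0.6, -0.6, 0.5]
gripper_width: 0.0497
gripper_force: 0.0
```

To row units: 0.107 m / 0.75 = 0.1427, -0.003 m / 0.75 = -0.004.

Request:
{"method": "send_path", "body": {
  "steps": [
    [[0.0013, -0.004, 0.0667], 0],
    [[0.0013, -0.004, 0.1133], 0],
    [[0.0013, -0.004, 0.1333], 0],
    [[0.0013, -0.004, 0.1427], 0],
    [[0.0013, -0.004, 0.1427], 0],
    [[0.0013, -0.004, 0.1427], 0]
  ]
}}

```text
time: 13.35
ee_pos: [0.4493, -0.175, 0.0052]
eef_rot: [3.14, 0.001, 1.946]
ft_force: [0.3, -0.3, 1.1]
gripper_width: 0.0501
gripper_force: 0.0
```

Request:
{"method": "send_path", "body": {
  "steps": [
    [[0, 0, 0], 0],
    [[0, 0, 0], 0],
    [[0, 0, 0], 0],
    [[0, 0, 0], 0],
    [[0, 0, 0], 0],
    [[0, 0, 0], 0]
  ],
  "finger_gap": 0.005
}}

```text
time: 14.1
ee_pos: [0.4488, -0.1748, 0.0051]
eef_rot: [3.14, 0.0, 1.946]
ft_force: [-1.3, 0.5, 6.0]
gripper_width: 0.018
gripper_force: 59.2
```

Request:
{"method": "send_path", "body": {
  "steps": [
    [[0, 0, -0.04], 0],
    [[0, 0, -0.1067], 0],
    [[0, 0, -0.1333], 0],
    [[0, 0, -0.1333], 0],
    [[0, 0, -0.1333], 0]
  ]
}}

```text
time: 14.72
ee_pos: [0.4476, -0.1743, 0.1034]
eef_rot: [-3.14, -0.001, 1.946]
ft_force: [0.2, 0.2, -0.3]
gripper_width: 0.0182
gripper_force: 58.9
```

```bash
python3 - <<'E'
from station import arm,vision
import cv2
s=vision.camera("scene")["pixels"][160:300,200:380]; t=vision.camera("top")["pixels"][120:260,340:500]
cv2.imwrite("pics/d.png",cv2.hconcat([cv2.resize(s,(440,342),interpolation=cv2.INTER_CUBIC),cv2.resize(t,(360,342),interpolation=cv2.INTER_CUBIC)]))
E
```

```text
(no output)
```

View pics/d.png

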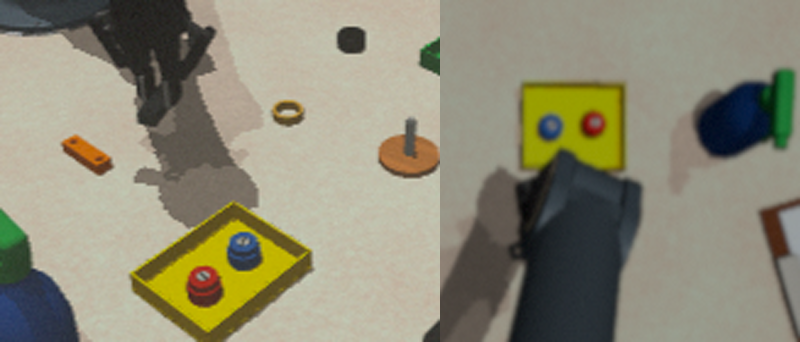

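Both knobs stand upright side by side in the yellow tray (205,285 and 243,250), and the bracket is held (158,100). Next, the green tray.

To row units: 0.349 m / 0.75 = 0.4653, 0.29 m / 0.75 = 0.3867, 0.375 rad / 1.5708 = 0.2387.

Request:
{"method": "send_path", "body": {
  "steps": [
    [[0.4653, 0.3867, 0], 0.2387],
    [[0.4653, 0.3867, 0], 0.2387],
    [[0.4653, 0.3867, 0], 0.2387],
    [[0.4653, 0.3867, 0], 0.2387],
    [[0.4653, 0.3867, 0], 0.2387],
    [[0.4653, 0.3867, 0], 0.2387],
    [[0.4653, 0.3867, 0], 0.2387],
    [[0.4653, 0.3867, 0], 0.2387],
    [[0.4653, 0.3867, 0], 0.2387],
    [[0.4653, 0.3867, 0], 0.2387],
    [[0.4653, 0.3867, 0], 0.2387]
  ]
}}

```text
time: 16.2
ee_pos: [0.5903, 0.2539, 0.104]
eef_rot: [-3.141, 0.001, 1.568]
ft_force: [-0.5, 0.1, -0.9]
gripper_width: 0.0179
gripper_force: 58.9
```

To row units: 0.094 m / 0.75 = 0.1253, 0.085 m / 0.75 = 0.1133.

Request:
{"method": "send_path", "body": {
  "steps": [
    [[0, 0, 0.0667], 0],
    [[0, 0, 0.1], 0],
    [[0, 0, 0.1133], 0],
    [[0, 0, 0.1253], 0],
    [[0, 0, 0.1253], 0],
    [[0, 0, 0.1253], 0],
    [[0, 0, 0.1253], 0]
  ]
}}

```text
time: 17.08
ee_pos: [0.5909, 0.2565, 0.0111]
eef_rot: [3.14, -0.001, 1.571]
ft_force: [-1.0, 0.3, 0.3]
gripper_width: 0.018
gripper_force: 58.9
```

Request:
{"method": "send_path", "body": {
  "steps": [
    [[0, 0, 0], 0],
    [[0, 0, 0], 0],
    [[0, 0, 0], 0]
  ],
  "finger_gap": 0.05
}}

```text
time: 17.45
ee_pos: [0.5905, 0.2563, 0.0104]
eef_rot: [3.141, -0.0, 1.571]
ft_force: [-1.0, -0.5, -0.1]
gripper_width: 0.0496
gripper_force: 0.0
```

Request:
{"method": "send_path", "body": {
  "steps": [
    [[0, 0, -0.04], 0],
    [[0, 0, -0.1067], 0],
    [[-0.0533, -0.08, -0.1333], 0],
    [[-0.112, -0.208, -0.1333], 0],
    [[-0.112, -0.208, -0.1333], 0],
    [[-0.112, -0.208, -0.1333], 0],
    [[-0.112, -0.208, -0.1333], 0],
    [[-0.112, -0.208, -0.1333], 0],
    [[-0.112, -0.208, -0.1333], 0]
  ],
  "finger_gap": 0.055
}}

```text
time: 18.58
ee_pos: [0.4354, 0.1727, 0.1102]
eef_rot: [3.141, 0.0, 1.571]
ft_force: [-0.1, 0.7, 0.2]
gripper_width: 0.0549
gripper_force: 0.0
```

To row units: 0.106 m / 0.75 = 0.1413, -0.001 m / 0.75 = -0.0013.

Request:
{"method": "send_path", "body": {
  "steps": [
    [[-0.0013, -0.0013, 0.0667], 0],
    [[-0.0013, -0.0013, 0.1133], 0],
    [[-0.0013, -0.0013, 0.1333], 0],
    [[-0.0013, -0.0013, 0.1413], 0],
    [[-0.0013, -0.0013, 0.1413], 0],
    [[-0.0013, -0.0013, 0.1413], 0]
  ]
}}

```text
time: 19.32
ee_pos: [0.4342, 0.1717, 0.0053]
eef_rot: [3.14, -0.001, 1.571]
ft_force: [-0.5, 0.2, -0.1]
gripper_width: 0.0552
gripper_force: 0.0
```

Request:
{"method": "send_path", "body": {
  "steps": [
    [[0, 0, 0], 0],
    [[0, 0, 0], 0],
    [[0, 0, 0], 0],
    [[0, 0, 0], 0],
    [[0, 0, 0], 0]
  ],
  "finger_gap": 0.02
}}

```text
time: 19.95
ee_pos: [0.434, 0.1716, 0.0056]
eef_rot: [3.14, -0.001, 1.571]
ft_force: [-1.6, -0.5, 9.4]
gripper_width: 0.0361
gripper_force: 58.8
```

Request:
{"method": "send_path", "body": {
  "steps": [
    [[0, 0, -0.04], 0],
    [[0, 0, -0.1067], 0],
    [[0, 0, -0.1467], 0],
    [[-0.08, 0.1333, -0.1467], 0],
    [[-0.196, 0.2627, -0.1467], 0],
    [[-0.196, 0.2627, -0.1467], 0],
    [[-0.196, 0.2627, -0.1467], 0],
    [[-0.196, 0.2627, -0.1467], 0],
    [[-0.196, 0.2627, -0.1467], 0],
    [[-0.196, 0.2627, -0.1467], 0]
  ]
}}

```text
time: 21.2
ee_pos: [0.6293, 0.0259, 0.1143]
eef_rot: [-3.141, -0.001, 1.573]
ft_force: [-0.1, 1.1, -1.3]
gripper_width: 0.0354
gripper_force: 60.1
```

```bash
python3 - <<'E'
from station import arm,vision
import cv2
s=vision.camera("scene")["pixels"][110:260,270:450]; t=vision.camera("top")["pixels"][120:260,200:360]
cv2.imwrite("pics/e.png",cv2.hconcat([cv2.resize(s,(440,366),interpolation=cv2.INTER_CUBIC),cv2.resize(t,(360,366),interpolation=cv2.INTER_CUBIC)]))
E
```

```text
(no output)
```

View pics/e.png

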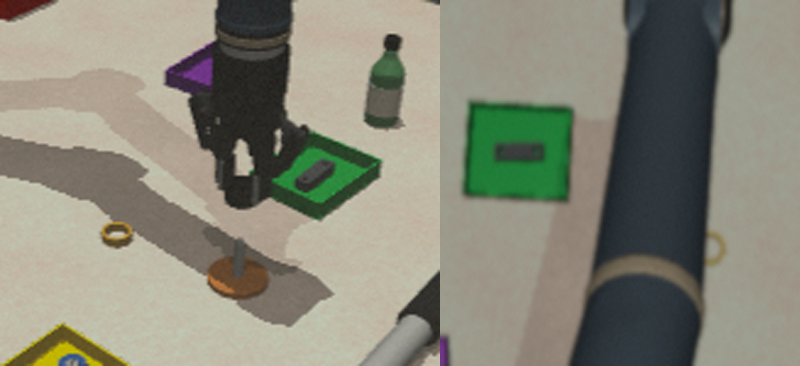

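The bracket lies flat in the green tray (315,177), and the black ring (245,190) is over the post tip (239,240). Go down partway first and watch the force.

To row units: 0.07 m / 0.75 = 0.0933, -0.001 m / 0.75 = -0.0013.

Request:
{"method": "send_path", "body": {
  "steps": [
    [[-0.0013, 0.0013, 0.04], 0],
    [[-0.0013, 0.0013, 0.08], 0],
    [[-0.0013, 0.0013, 0.0933], 0],
    [[-0.0013, 0.0013, 0.0933], 0],
    [[-0.0013, 0.0013, 0.0933], 0]
  ]
}}

```text
time: 21.92
ee_pos: [0.6323, 0.0234, 0.0456]
eef_rot: [3.139, -0.0, 1.571]
ft_force: [-0.2, 0.6, 0.9]
gripper_width: 0.036
gripper_force: 60.1
```

To row units: 0.03 m / 0.75 = 0.04, 0.015 m / 0.75 = 0.02.

Request:
{"method": "send_path", "body": {
  "steps": [
    [[0, 0, 0.02], 0],
    [[0, 0, 0.0333], 0],
    [[0, 0, 0.04], 0],
    [[0, 0, 0.04], 0],
    [[0, 0, 0.04], 0]
  ]
}}

```text
time: 22.55
ee_pos: [0.6314, 0.0232, 0.0141]
eef_rot: [3.142, -0.0, 1.571]
ft_force: [-0.1, -0.2, -0.3]
gripper_width: 0.0354
gripper_force: 60.1
```

Request:
{"method": "send_path", "body": {
  "steps": [
    [[0, 0, 0], 0],
    [[0, 0, 0], 0],
    [[0, 0, 0], 0]
  ],
  "finger_gap": 0.052
}}

```text
time: 22.92
ee_pos: [0.6315, 0.0233, 0.0143]
eef_rot: [3.141, -0.0, 1.571]
ft_force: [-0.2, 0.6, -0.1]
gripper_width: 0.0522
gripper_force: 0.0
```

Request:
{"method": "send_path", "body": {
  "steps": [
    [[0, 0, -0.0267], 0],
    [[0, 0, -0.08], 0],
    [[0, 0, -0.1333], 0],
    [[-0.0347, -0.212, -0.1333], 0],
    [[-0.0347, -0.212, -0.1333], 0],
    [[-0.0347, -0.212, -0.1333], 0],
    [[-0.0347, -0.212, -0.1333], 0],
    [[-0.0347, -0.212, -0.1333], 0],
    [[-0.0347, -0.212, -0.1333], 0]
  ]
}}

```text
time: 24.05
ee_pos: [0.474, -0.0025, 0.1148]
eef_rot: [3.14, -0.0, 1.571]
ft_force: [0.4, 0.4, 0.5]
gripper_width: 0.0519
gripper_force: 0.0
```

To row units: 0.112 m / 0.75 = 0.1493, 0.111 m / 0.75 = 0.148.

Request:
{"method": "send_path", "body": {
  "steps": [
    [[0, -0.0013, 0.0667], 0],
    [[0, -0.0013, 0.12], 0],
    [[0, -0.0013, 0.14], 0],
    [[0, -0.0013, 0.148], 0],
    [[0, -0.0013, 0.1493], 0],
    [[0, -0.0013, 0.1493], 0]
  ]
}}

```text
time: 24.8
ee_pos: [0.4724, -0.0027, 0.0033]
eef_rot: [3.139, -0.0, 1.571]
ft_force: [-0.7, 0.4, -0.7]
gripper_width: 0.0521
gripper_force: 0.0
```

Request:
{"method": "send_path", "body": {
  "steps": [
    [[0, 0, 0], 0],
    [[0, 0, 0], 0],
    [[0, 0, 0], 0],
    [[0, 0, 0], 0],
    [[0, 0, 0], 0]
  ],
  "finger_gap": 0.02
}}

```text
time: 25.42
ee_pos: [0.4721, -0.0026, 0.0036]
eef_rot: [3.14, -0.001, 1.571]
ft_force: [-2.0, 0.2, 7.4]
gripper_width: 0.0342
gripper_force: 59.1
```

Request:
{"method": "send_path", "body": {
  "steps": [
    [[0, 0, -0.04], 0],
    [[0, 0, -0.1067], 0],
    [[0, 0, -0.1467], 0],
    [[0.0133, 0.1067, -0.16], 0],
    [[0.036, 0.2107, -0.16], 0],
    [[0.036, 0.2107, -0.16], 0],
    [[0.036, 0.2107, -0.16], 0],
    [[0.036, 0.2107, -0.16], 0],
    [[0.036, 0.2107, -0.16], 0],
    [[0.036, 0.2107, -0.16], 0]
  ]
}}

```text
time: 26.68
ee_pos: [0.6287, 0.024, 0.1226]
eef_rot: [-3.141, -0.0, 1.57]
ft_force: [0.2, -0.8, -0.4]
gripper_width: 0.0344
gripper_force: 60.4
```

```bash
python3 - <<'E'
from station import arm,vision
import cv2
s=vision.camera("scene")["pixels"][110:260,270:450]; t=vision.camera("top")["pixels"][120:260,200:360]
cv2.imwrite("pics/f.png",cv2.hconcat([cv2.resize(s,(440,366),interpolation=cv2.INTER_CUBIC),cv2.resize(t,(360,366),interpolation=cv2.INTER_CUBIC)]))
E
```

```text
(no output)
```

View pics/f.png

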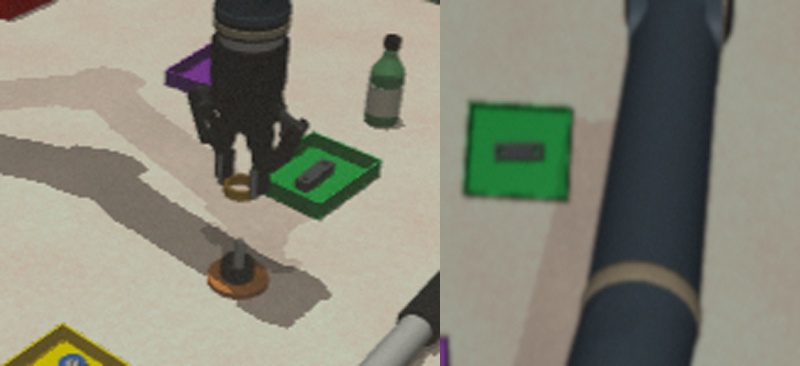

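The black ring is flat on the base around the post (237,268), and the gold ring (240,187) is held level above it.

To row units: 0.073 m / 0.75 = 0.0973, 0.001 m / 0.75 = 0.0013.

Request:
{"method": "send_path", "body": {
  "steps": [
    [[0, 0.0013, 0.04], 0],
    [[0, 0.0013, 0.08], 0],
    [[0, 0.0013, 0.0973], 0],
    [[0, 0.0013, 0.0973], 0],
    [[0, 0.0013, 0.0973], 0]
  ]
}}

```text
time: 27.4
ee_pos: [0.6313, 0.0241, 0.0504]
eef_rot: [3.14, -0.0, 1.571]
ft_force: [0.4, -0.1, -1.1]
gripper_width: 0.0344
gripper_force: 60.4
```

To row units: 0.017 m / 0.75 = 0.0227, 0.016 m / 0.75 = 0.0213.

Request:
{"method": "send_path", "body": {
  "steps": [
    [[0, 0, 0.0133], 0],
    [[0, 0, 0.0213], 0],
    [[0, 0, 0.0227], 0],
    [[0, 0, 0.0227], 0],
    [[0, 0, 0.0227], 0]
  ]
}}

```text
time: 28.02
ee_pos: [0.6306, 0.0242, 0.0325]
eef_rot: [3.141, -0.0, 1.571]
ft_force: [-0.3, -0.8, -0.2]
gripper_width: 0.0343
gripper_force: 60.4
```

Request:
{"method": "send_path", "body": {
  "steps": [
    [[0, 0, 0], 0],
    [[0, 0, 0], 0],
    [[0, 0, 0], 0]
  ],
  "finger_gap": 0.052
}}

```text
time: 28.4
ee_pos: [0.6305, 0.0242, 0.0324]
eef_rot: [3.141, -0.0, 1.571]
ft_force: [0.2, 0.5, -0.5]
gripper_width: 0.0518
gripper_force: 0.0
```

Request:
{"method": "send_path", "body": {
  "steps": [
    [[0, 0, -0.0267], 0],
    [[0, 0, -0.08], 0],
    [[0, 0, -0.1333], 0],
    [[0, -0.1333, -0.1733], 0],
    [[0, -0.2133, -0.1733], 0],
    [[0, -0.2133, -0.1733], 0],
    [[0, -0.2133, -0.1733], 0],
    [[0, -0.2133, -0.1733], 0],
    [[0, -0.2133, -0.1733], 0]
  ]
}}

```text
time: 29.52
ee_pos: [0.4717, 0.0242, 0.1627]
eef_rot: [3.14, 0.0, 1.571]
ft_force: [0.5, -0.0, -0.6]
gripper_width: 0.052
gripper_force: 0.0
```

```bash
python3 - <<'E'
from station import arm,vision
import cv2
s=vision.camera("scene")["pixels"][110:350,180:450]; t=vision.camera("top")["pixels"][120:260,130:510]
cv2.imwrite("pics/g.png",cv2.resize(s,(675,600),interpolation=cv2.INTER_CUBIC))
cv2.imwrite("pics/gt.png",cv2.resize(t,(760,280),interpolation=cv2.INTER_CUBIC))
E
```

```text
(no output)
```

View pics/g.png

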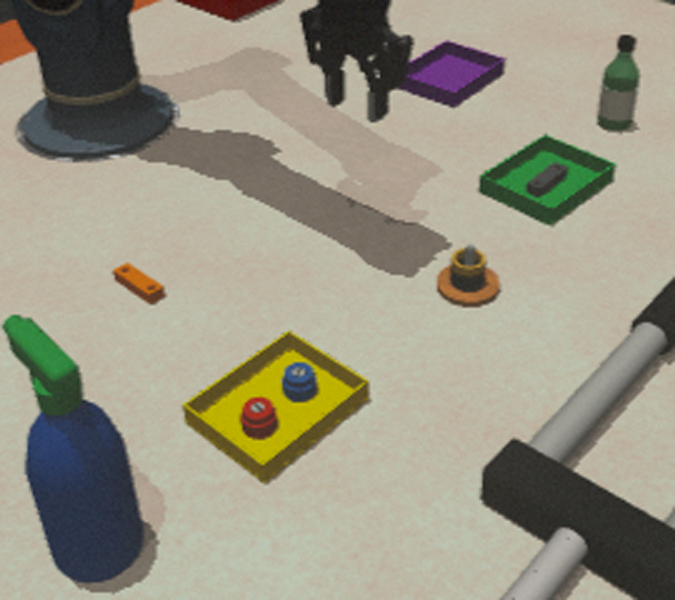

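View pics/gt.png

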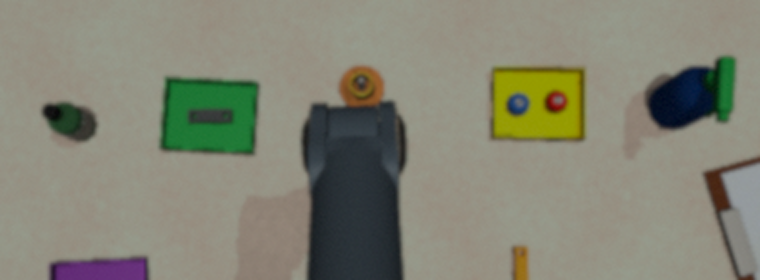

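Everything is in place: gold on black on the post (468,265), knobs at (259,415) and (299,381) in the yellow tray, bracket (547,180) in the green tray. Both bottles are undisturbed and the gripper is clear.

```bash
python3 -c "
from station import ticket;print(ticket.finish_job())"
```

```text
the job is handed in; nothing more can be done
None
```

The job is handed in at about 30 s on the robot's clock: the last pictures show both knobs side by side in the yellow tray, the steel bracket flat in the green tray, gold spacer on black on the post, and both bottles still standing in place; the hand-in gave no verdict.

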